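# Get the orange pipe coupling from behind the stock on the shelf

## Task

Get the orange pipe coupling from the back of the shelf: first clear the jar, the spray can and the carton that stand in front onto the black mat, and only when all three stand there move the orange coupling to the red tray, standing upright. Then put the jar, the can and the carton each back exactly where it stood on the shelf, the carton square to the shelf as before. Keep everything upright, and leave the grey coupling and the green tin where they are.

Things in the scene. Friction and masses are not known exactly. Their poses are not given: they have to be found in the camera images.
- jar: Clear screw jar with a yellow lid, a plain cylinder 60 mm in diameter and 100 mm tall (the lid is the top 20 mm, same diameter). Origin: centre of its underside, z up. About 0.25 kg. Starts upright in one of three places in the front row on the shelf; that place is its home.
- can: White spray can with a blue band and blue cap: body 52 mm in diameter up to 112 mm, then a cap 46 mm in diameter up to 160 mm total height. Origin: centre of its underside, z up. About 0.3 kg. Starts upright in one of the three front-row places; that place is its home.
- carton: Small closed cardboard fastener carton, 50 mm along its x, 64 mm along its y, 120 mm tall, with slanted black stripes on its two x faces and a paper strip on top. Rigid. Origin: centre of its underside, z up. About 0.3 kg. Starts upright and roughly square to the shelf (its x along the shelf's x) in one of the three front-row places; that place is its home.
- coupling_orange: The thing wanted: orange ribbed pipe coupling with a black top face, a cylinder 40 mm in diameter and 45 mm tall, standing upright in one of three places in the rear row on the shelf. Origin: centre of its underside, z up. About 60 g.
- coupling_grey: Grey coupling of the same shape and size (40 mm in diameter, 45 mm tall), in another rear-row place. Leave it alone. Origin: centre of its underside.
- tin: Low round tin with a green lid over a steel-coloured body, 44 mm in diameter, 26 mm tall, in the remaining rear-row place. Leave it alone. Origin: centre of its underside.
- shelf: Fixed galvanised board, open above: 170 mm along x (x points to its back, away from the robot), 280 mm along y, top 30 mm above the bench; at the back edge a 4 mm upstand rises to 55 mm. Front row about 40 mm before the centre line, rear row about 26 mm behind it; places in a row about 100 mm apart, the middle one near the centre. Origin: centre of its underside, at bench height.
- mat: Fixed black rubber mat with a thin yellow border line, 210 mm square, 3 mm thick, flat on the bench to one side of the shelf (left or right): the side area. It holds the three things with room between them. Origin: centre of its underside, x and y parallel to its edges.
- tray: Fixed shallow red tray on the other side of the shelf, 160 mm along its x, 140 mm along its y, 30 mm high, walls and floor 4 mm thick, empty. Origin: centre of its underside.

How it is judged (in metres and radians):
On the way, in this order (a step that is already met when the one before it is completed fails the run):
1. jar, can and carton all stand upright on the mat (x of jar in the frame of mat between -0.1 and 0.1 m and y of jar in the frame of mat between -0.1 and 0.1 m and z of each of jar, can, carton in the frame of mat below 0.012 m and angle between each of jar, can, carton's own z axis and vertical below 0.15 rad and x of can in the frame of mat between -0.1 and 0.1 m and y of can in the frame of mat between -0.1 and 0.1 m and x of carton in the frame of mat between -0.1 and 0.1 m and y of carton in the frame of mat between -0.1 and 0.1 m), for 0.2 s.
2. the orange coupling stands in the red tray while the three are still on the mat (all of step 1 and x of coupling_orange in the frame of tray between -0.065 and 0.065 m and y of coupling_orange in the frame of tray between -0.055 and 0.055 m and z of coupling_orange in the frame of tray below 0.012 m and angle between coupling_orange's own z axis and vertical below 0.15 rad), for 0.2 s.
At the end, for the whole second after the job is handed in: The orange coupling stands upright in the red tray; jar, can and carton each stand upright within 15 mm of where they started, the carton within 0.25 rad of square to the shelf; all released and at rest (x of coupling_orange in the frame of tray between -0.065 and 0.065 m and y of coupling_orange in the frame of tray between -0.055 and 0.055 m and z of coupling_orange in the frame of tray below 0.012 m and angle between coupling_orange's own z axis and vertical below 0.15 rad and linear speed of each of coupling_orange, jar, can, carton below 0.03 m/s and distance of each of jar, can, carton from where it was at the start of the episode below 0.015 m and angle between each of jar, can, carton's own z axis and vertical below 0.1 rad and angle between the x axis of carton and the x axis of shelf, either way round below 0.25 rad and contact force between the fingers and jar below 0.1 N and contact force between the fingers and can below 0.1 N and contact force between the fingers and carton below 0.1 N and contact force between the fingers and coupling_orange below 0.1 N); the robot touches nothing.
It fails at once if the grey coupling or the green tin is moved more than 20 mm (distance of any of coupling_grey, tin from where it was at the start of the episode above 0.02 m).
It fails at once if jar, can, carton or orange coupling is tipped over (more than 0.6 rad) (angle between any of jar, can, carton, coupling_orange's own z axis and vertical above 0.6 rad).
It also fails if it takes over 144 s, if anything falls off the work surface, if the arm or the gripper's body presses on something with over 40 N, if the wrist force passes 120 N, or if a joint passes its speed limit or range.

## Robot

A 7-joint arm with a two-finger parallel gripper is mounted at the origin on the work surface. World frame = base frame: x ahead of the robot, y to its left, z up, the work surface at z = 0. Lengths are in mm, angles in rad, forces in N, time in s.
With the tool pointing down it reaches from about 400 to 875 mm from the base axis. Payload 4.4 kg.
Tool frame: the origin (TCP) lies at the very end of the fingers, on their centre line; the grasp point (between the pads) lies ctrl.grip_depth behind it (ctrl.grip_depth is the distance from the TCP to the grasp point, in mm); y points along the fingers, x is the direction in which the jaws open and shut, and the axes are right-handed (so a half turn about y gives the same grasp; the last joint's range is limited). The gripper opens to 85 mm and grips with 20 to 120 N. Pads are 22 mm wide; open, the fingers measure 114 mm over their backs; the gripper's body (76 mm by 85 mm) begins 54 mm behind the grasp point. The pads swing forward as they close: fully open they stand 13 mm farther back than shut.
Start: joints at [-1.356, 0.628, 0.038, 1.517, -0.027, 0.996, -0.02], TCP at [180.106, 624.563, 231.313] pointing down, gripper open.
Joint ranges: [-3.06, 3.06], [-0.37, 2.12], [-1.25, 1.32], [0.18, 2.47], [-1.1, 4.24], [0.23, 1.98], [-2.94, 2.94]. Speed limits (rad/s): [2.57, 2.57, 3.14, 3.14, 3.14, 3.14, 3.14].

## Interface

Orientations are given as [roll, pitch, yaw] about the fixed x, y, z axes, in that order (R = Rz(yaw) Ry(pitch) Rx(roll)).
In Python, from cell import ctrl gives the robot as it stands.
- The arm moves only by the tool apply_moves, never from a script. Its argument "motion" is a list of rows, each a list of 5 numbers: the shift along the tool's x, y, z in cm, then the turn about the tool's y in rad, then the finger opening in cm, from 0 to 8.54. In form: [[tx, ty, tz, roll, hand], ...]. A call has 1 to 20 rows; each row is the pose to reach, as a shift and turn from the pose commanded when the call began, along the tool's axes at that moment; what a row does not reach only later rows make up. A row lasts 1/8 s, in which the tool goes at most 62.5 mm and 10.7 degrees, less where a joint would pass 70% of its speed; a pose out of reach is approached as far as the arm can. A call with a gripper value outside its range is refused whole. The fingers move at their own pace and stop on an object; the grip force is fixed at half the most. Time passes only in rows, so rows that repeat a pose let the fingers close. It gives the time, the measured TCP pose, the force and the opening at its end, in the units of the state.
- ctrl.read_state(): the state, without advancing time (a new reading comes with each control period).
- ctrl.get_image(name): name is "scene" or "side" or "wrist"; returns a dict with "image" (384x512x3 uint8, red, green, blue), "vfov" (degrees; the focal length in pixels is half the picture's height over the tangent of half this angle, whatever the lens; pixels are square), "cx", "cy" (the principal point, pixels), "extrinsics" (4x4, takes a point from world to camera coordinates); the wrist camera has in their place "tool_from_camera" (4x4, takes a point from camera to tool coordinates, whose origin is the TCP and whose axes are the tool frame's). Camera axes: x right, y up, looking along -z (the intrinsics and any distortion apply to the point x, -y, -z); pixel columns grow to the right and rows downward; lengths in mm; the calibration is good to about 2 mm. A picture is of the moment at which its call begins: read the wrist's pose just before it. There is no depth.
- ctrl.finish_job(): hands the job in, once; it reports no verdict.
Trained networks look in a picture, given as the dict that the camera call returned (one of the last four; its "shot" number tells which), for a name from the list of things; names that differ only in an ending like _2 or _b are one class to them, and where a whole thing is asked for, a point or a joint stands for the part that bears it (a point fixed in the world has none). Each returns a list of dicts, best first, with "confidence" (0 to 1); they miss things now and then, are a little off and sometimes report something else, mostly with a low value. They report only what shows in the picture. A call takes as long as a camera call.
- ctrl.search_frame(picture, query): "location" ([x, y, z] in mm, in world coordinates, good to about 4 mm: the middle of the surface that is visible of it).
- ctrl.mark_of(picture, query): "location" ([x, y, z] in mm, in world coordinates, good to about 4 mm: a listed point, or the origin of a listed thing).
The state is a dict: "clock": time; "qpos": joint angles; "qd": joint speeds; "tau": joint torques, N m; "eef_pos": TCP position; "tool_rot": TCP orientation; "force": force on the tool from outside, world axes, zero at the start; "torque": the same for the moment, N m; "width": finger opening in mm.
Only numpy, scipy, OpenCV 4.12 (cv2) and the standard library are available. Lean on these libraries where they do the work, as an engineer would, in place of code of your own. Each camera call takes 0.05 s, during which the arm holds its last target.

## Working session

There is one attempt and no reset: what is moved stays moved. The work goes in short steps, Python scripts to look and compute and a tool call to move; the robot and the scene stay as the last step left them, time stands still between calls to the robot, and variables do not carry over. Pictures are saved under pics/ and viewed, and the job is handed in when it is done.

Besides the shell and the picture viewer there is one more tool, called after "Emit:" as name(argument=value, ...), one argument or row to a line, values as JSON. apply_moves: Moves the arm, as the interface text tells. Its arguments: {"type":"object","properties":{"motion":{"type":"array","items":{"type":"array","items":{"type":"number"}}}},"required":["motion"]}

```bash
mkdir -p pics; ls
cat > h.py <<'E'
from cell import ctrl
import numpy as np, cv2
def shot(n,f):
    p=ctrl.get_image(n); cv2.imwrite('pics/'+f,p['image'][:,:,::-1].copy()); return p
E
python3 - <<'E'
from h import *
s=ctrl.read_state(); print({k:np.round(v,3).tolist() for k,v in s.items()}, ctrl.grip_depth)
for n in ['scene','side']:
    p=shot(n,n+'0.png')
    for q in ['jar','can','carton','coupling_orange','coupling_grey','tin','shelf','mat','tray']:
        r=ctrl.mark_of(p,q); print(n,q,[(np.round(x['location'],0).tolist(),round(x['confidence'],2)) for x in r[:2]])
print(ctrl.read_state()['clock'])
E
```

```text
pics
{'clock': 0.0, 'qpos': [-1.356, 0.629, 0.038, 1.518, -0.027, 0.996, -0.02], 'qd': [0.0, -0.001, 0.002, -0.0, -0.0, -0.0, 0.0], 'tau': [-0.0, -56.339, 1.226, -19.345, 0.011, 0.011, 0.0], 'eef_pos': [179.918, 623.924, 230.371], 'tool_rot': [-1.571, 0.002, 1.29], 'force': [-0.388, -0.342, 0.226], 'torque': [-0.035, 0.004, 0.076], 'width': 85.517} 18.700000000000003
scene jar [([535.0, 112.0, 34.0], 0.87)]
scene can [([528.0, -97.0, 31.0], 0.66)]
scene carton [([527.0, 2.0, 33.0], 0.78)]
scene coupling_orange [([592.0, -95.0, 27.0], 0.79)]
scene coupling_grey [([599.0, 102.0, 31.0], 0.62)]
scene tin [([589.0, -0.0, 30.0], 0.75)]
scene shelf [([568.0, 1.0, -2.0], 0.91)]
scene mat [([489.0, 325.0, -1.0], 0.6)]
scene tray [([498.0, -321.0, 0.0], 0.85)]
side jar [([527.0, 105.0, 29.0], 0.71), ([565.0, 4.0, -2.0], 0.5)]
side can [([529.0, -98.0, 31.0], 0.89), ([570.0, 2.0, -0.0], 0.6)]
side carton [([526.0, -2.0, 30.0], 0.94)]
side coupling_orange [([594.0, -93.0, 31.0], 0.57)]
side coupling_grey [([600.0, 95.0, 27.0], 0.61)]
side tin [([592.0, -1.0, 27.0], 0.6), ([569.0, 3.0, 3.0], 0.43)]
side shelf [([566.0, -0.0, 1.0], 0.56)]
side mat [([483.0, 328.0, 0.0], 0.72)]
side tray [([499.0, -322.0, 1.0], 0.89)]
1.0
```

View pics/scene0.png

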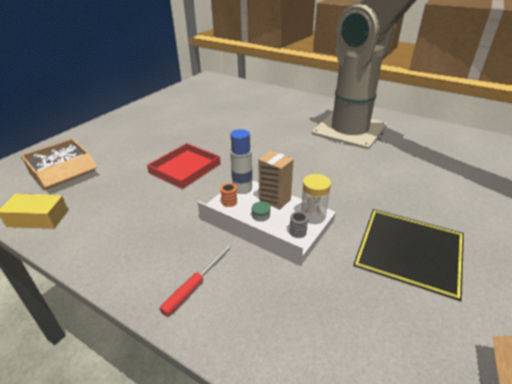

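View pics/side0.png

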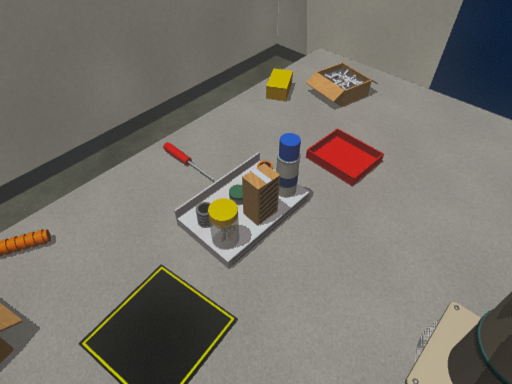

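Both views agree with the networks: jar at scene (316,200), carton (275,180), can (240,160) in front. Behind them are grey (299,225), tin (261,212) and orange (229,195), the last behind the can. The mat is on the +y side and the tray on -y. I'll check these by wireframe overlay.

```bash
cat >> h.py <<'E'
def proj(p,P):
    P=np.atleast_2d(np.array(P,float)); E=np.array(p['extrinsics']) if 'extrinsics' in p else p['E']
    c=P@E[:3,:3].T+E[:3,3]
    f=192/np.tan(np.radians(p['vfov'])/2)
    K=np.array([[f,0,p['cx']],[0,f,p['cy']],[0,0,1]])
    d=np.array(p.get('distortion',p.get('dist',np.zeros(5))),float)
    u,_=cv2.projectPoints(c*[1,-1,-1],np.zeros(3),np.zeros(3),K,d)
    return u[:,0]
def circ(x,y,z,r): 
    a=np.linspace(0,2*np.pi,40); return np.c_[x+r*np.cos(a),y+r*np.sin(a),0*a+z]
def rect(x,y,z,lx,ly,t=0):
    q=np.array([[-1,-1],[1,-1],[1,1],[-1,1],[-1,-1]])*[lx/2,ly/2]; c,s=np.cos(t),np.sin(t)
    q=q@np.array([[c,s],[-s,c]]); return np.c_[q+[x,y],np.full(5,z)]
def overlay(p,lines,f,box=None,k=4):
    im=cv2.resize(p['image'][:,:,::-1].copy(),None,fx=k,fy=k,interpolation=cv2.INTER_CUBIC)
    for L in lines: cv2.polylines(im,[np.int32((proj(p,L)+.5)*k)],False,(255,0,255),1,cv2.LINE_AA)
    if box: x0,y0,x1,y1=box; im=im[y0*k:y1*k,x0*k:x1*k]
    cv2.imwrite('pics/'+f,im)
E
cat > ov.py <<'E'
from h import *
J=(531,108);C=(528.5,-97.5);B=(526.5,0);T=(498.5,-321.5);M=(486,326)
L=[circ(*J,30,30),circ(*J,130,30),circ(*C,30,26),circ(*C,190,23),rect(*B,30,50,64),rect(*B,150,50,64),
 circ(593,-94,30,20),circ(593,-94,75,20),circ(599.5,98.5,75,20),circ(590,0,56,22),rect(567,0,30,170,280),rect(*M,3,210,210),rect(*T,30,160,140)]
p=ctrl.get_image('scene'); print([ (k,np.shape(v) if k in('image','extrinsics') else v) for k,v in p.items()])
overlay(p,L,'ovs1.png',(140,110,340,260)); overlay(p,L,'ovs1b.png',(140,110,480,300),2)
p=ctrl.get_image('side');
overlay(p,L,'ovd1.png',(170,120,325,270)); overlay(p,L,'ovd1b.png',(70,120,390,384),2)
E
python3 ov.py
```

```text
[('image', (384, 512, 3)), ('vfov', 56.68234605339878), ('cx', 262.3937804871005), ('cy', 193.95364044039448), ('extrinsics', (4, 4)), ('shot', 3)]
```

View pics/ovs1.png

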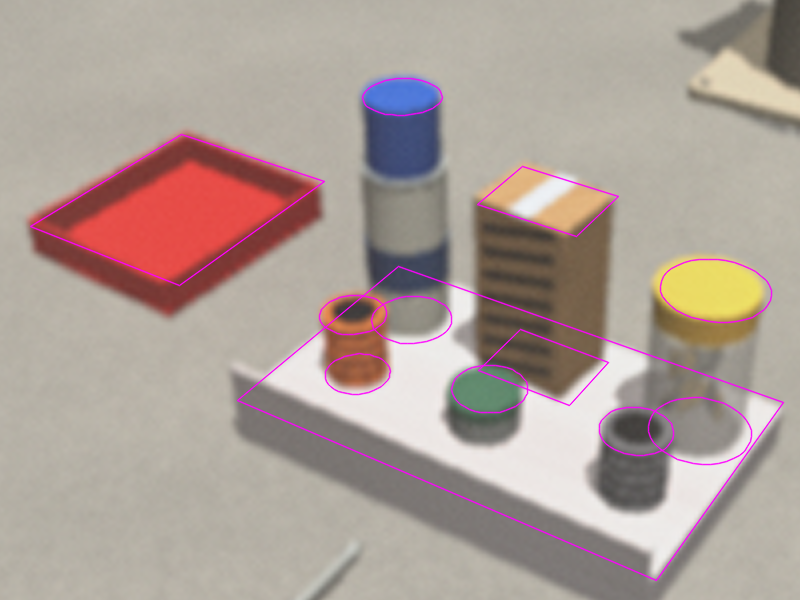

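View pics/ovd1.png

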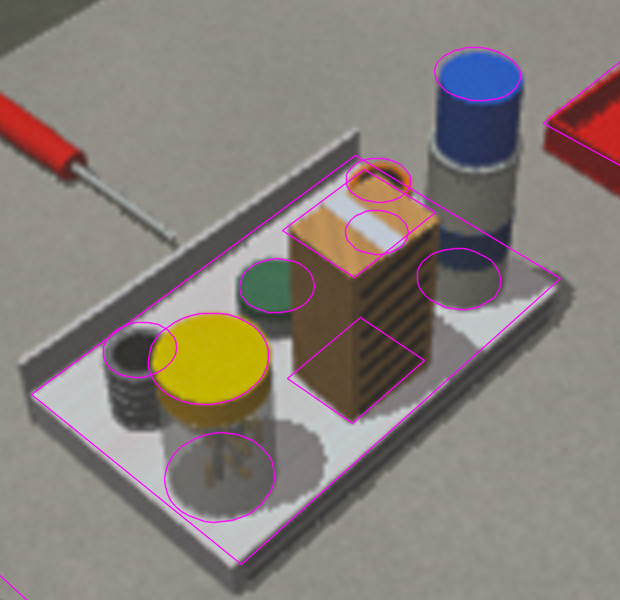

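View pics/ovd1b.png

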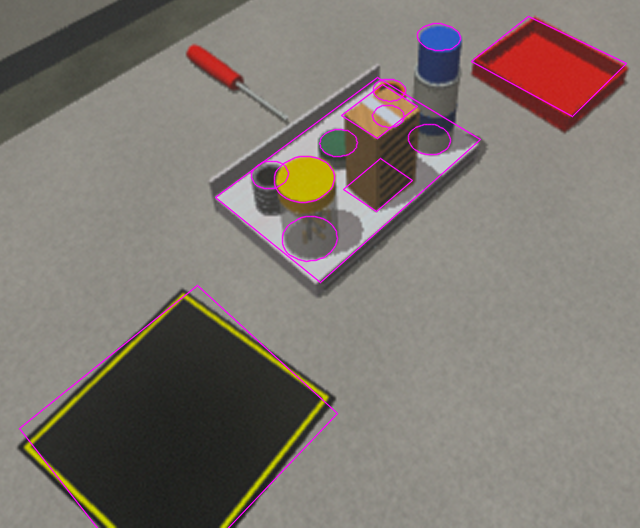

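```bash
cat > plan.py <<'E'
# usage: python3 plan.py "x,y,z,yaw" ... ; uses cmd.json as the commanded pose
import sys,json,numpy as np
from scipy.spatial.transform import Rotation as R
def rot(y): return R.from_euler('xyz',[-np.pi/2,0,y]).as_matrix()
def plan(c,t):
    d=rot(c[3]).T@(np.array(t[:3])-c[:3])/10
    return [*d, -(t[3]-c[3])]
def after(c,row):
    return list(np.array(c[:3])+rot(c[3])@(np.array(row[:3])*10))+[c[3]-row[3]]
c=json.load(open('cmd.json'))
if sys.argv[1]=='a':
    c=after(c,[float(v) for v in sys.argv[2].split(',')]); json.dump(c,open('cmd.json','w'))
    from cell import ctrl
    s=ctrl.read_state(); print('cmd',np.round(c,3),'meas',np.round(s['eef_pos'],1),np.round(s['tool_rot'],3),'w',round(s['width'],1),'t',s['clock'],'F',np.round(s['force'],1))
    sys.argv[1:]=sys.argv[3:]
for a in sys.argv[1:]: print(a,np.round(plan(c,[float(v) for v in a.split(',')]),3))
E
echo '[180.106,624.563,231.313,1.29]' > cmd.json; python3 plan.py 529,106,200,0
```

```text
529,106,200,0 [-40.157   3.131 -47.893   1.29 ]
```

Emit:
apply_moves(
  motion=[
    [-40.16,3.13,-47.89,1.29,8.5],
    [-40.16,3.13,-47.89,1.29,8.5],
    [-40.16,3.13,-47.89,1.29,8.5],
    [-40.16,3.13,-47.89,1.29,8.5],
    [-40.16,3.13,-47.89,1.29,8.5],
    [-40.16,3.13,-47.89,1.29,8.5],
    [-40.16,3.13,-47.89,1.29,8.5],
    [-40.16,3.13,-47.89,1.29,8.5],
    [-40.16,3.13,-47.89,1.29,8.5],
    [-40.16,3.13,-47.89,1.29,8.5],
    [-40.16,3.13,-47.89,1.29,8.5],
    [-40.16,3.13,-47.89,1.29,8.5],
    [-40.16,3.13,-47.89,1.29,8.5],
    [-40.16,3.13,-47.89,1.29,8.5],
  ],
)

```text
clock: 2.85
eef_pos: [528.3, 107.7, 200.1]
tool_rot: [-1.57, 0.0, 0.003]
force: [-0.1, 0.2, 0.3]
width: 84.9
```

```bash
python3 plan.py a -40.16,3.13,-47.89,1.29
cat >> h.py <<'E'
from scipy.spatial.transform import Rotation as Ro
def wrist():
    s=ctrl.read_state(); p=ctrl.get_image('wrist')
    W=np.eye(4); W[:3,:3]=Ro.from_euler('xyz',s['tool_rot']).as_matrix(); W[:3,3]=s['eef_pos']
    p['E']=np.linalg.inv(W@np.array(p['tool_from_camera'])); return p
E
cat > w.py <<'E'
from h import *
import sys
J=(530,107);C=(528.5,-97.5);B=(526.5,0)
L=[circ(*J,30,30),circ(*J,130,30),circ(*C,30,26),circ(*C,190,23),rect(*B,30,50,64),rect(*B,150,50,64),
 circ(593,-94,75,20),circ(599.5,98.5,75,20),circ(590,0,56,22),rect(567,0,30,170,280)]
p=wrist(); overlay(p,L,sys.argv[1],None,1.5 if 0 else 1)
for q in ['jar','can','carton','coupling_orange','coupling_grey','tin','shelf']:
    r=ctrl.mark_of(p,q); print(q,[(np.round(x['location'],0).tolist(),round(x['confidence'],2)) for x in r[:1]])
E
python3 w.py w1.png
```

```text
cmd [528.958 105.978 200.013   0.   ] meas [528.3 107.7 200.1] [-1.57   0.     0.003] w 84.9 t 2.85 F [-0.1  0.2  0.3]
jar [([533.0, 105.0, 26.0], 0.72)]
can [([589.0, -95.0, 29.0], 0.47)]
carton [([525.0, 3.0, 31.0], 0.56)]
coupling_orange [([592.0, -94.0, 31.0], 0.64)]
coupling_grey [([599.0, 101.0, 27.0], 0.81)]
tin [([597.0, 1.0, 30.0], 0.93)]
shelf [([571.0, -2.0, -1.0], 0.61)]
```

View pics/w1.png

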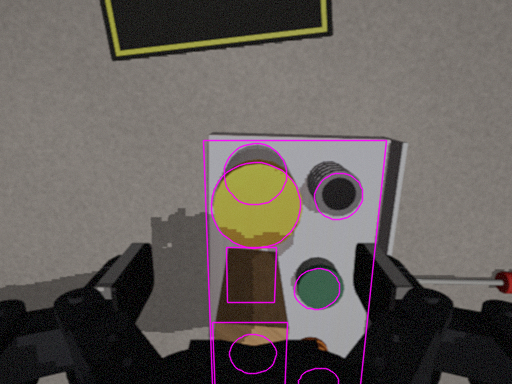

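The overlay lands on the jar lid (centre about (257,203)), so jar (530,107) holds. Descend and grip.

```bash
python3 plan.py 531,107,82,0
```

```text
531,107,82,0 [ 0.204 11.801  0.102 -0.   ]
```

Emit:
apply_moves(
  motion=[
    [0.2,4,-0.05,0,8.5],
    [0.2,8,-0.05,0,8.5],
    [0.2,11,-0.05,0,8.5],
    [0.2,11.8,-0.05,0,8.5],
    [0.2,11.8,-0.05,0,8.5],
    [0.2,11.8,-0.05,0,8.5],
    [0.2,11.8,-0.05,0,4],
    [0.2,11.8,-0.05,0,4],
    [0.2,11.8,-0.05,0,4],
    [0.2,11.8,-0.05,0,4],
    [0.2,11.8,-0.05,0,4],
    [0.2,11.8,-0.05,0,4],
  ],
)

```text
clock: 4.75
eef_pos: [531.4, 105.7, 83.1]
tool_rot: [-1.57, -0.001, 0.0]
force: [-0.7, 0.0, 5.5]
width: 59.2
```

```bash
python3 plan.py a 0.2,11.8,-0.05,0 531,105.5,200,0 424,272,200,0 424,272,56,0
```

```text
cmd [530.958 105.478  82.013   0.   ] meas [531.4 105.7  83.1] [-1.57e+00 -1.00e-03  0.00e+00] w 59.2 t 4.75 F [-0.7  0.   5.5]
531,105.5,200,0 [ 4.0000e-03 -1.1799e+01  2.0000e-03 -0.0000e+00]
424,272,200,0 [-10.696 -11.799  16.652  -0.   ]
424,272,56,0 [-10.696   2.601  16.652  -0.   ]
```

Emit:
apply_moves(
  motion=[
    [0,-2,0,0,4],
    [0,-5,0,0,4],
    [0,-8,0,0,4],
    [-1.5,-10,2.5,0,4],
    [-3.5,-10,5.5,0,4],
    [-5.5,-10,8.5,0,4],
    [-7.5,-10,11.7,0,4],
    [-9.5,-9,14.8,0,4],
    [-10.4,-7,16.2,0,4],
    [-10.7,-4,16.65,0,4],
    [-10.7,-1,16.65,0,4],
    [-10.7,1.5,16.65,0,4],
    [-10.7,2.6,16.65,0,4],
    [-10.7,2.6,16.65,0,4],
    [-10.7,2.6,16.65,0,4],
  ],
)

```text
clock: 6.62
eef_pos: [424.4, 272.2, 56.5]
tool_rot: [-1.57, -0.001, -0.0]
force: [-0.0, -0.8, -2.9]
width: 58.8
```

```bash
python3 plan.py a -10.7,2.6,16.65,0 424,272,170,0  526.5,0,215,0
```

```text
cmd [423.958 271.978  56.013   0.   ] meas [424.4 272.2  56.5] [-1.57e+00 -1.00e-03 -0.00e+00] w 58.8 t 6.625 F [-0.  -0.8 -2.9]
424,272,170,0 [ 4.0000e-03 -1.1399e+01  2.0000e-03 -0.0000e+00]
526.5,0,215,0 [ 10.254 -15.899 -27.198  -0.   ]
```

Emit:
apply_moves(
  motion=[
    [0,0,0,0,8.5],
    [0,0,0,0,8.5],
    [0,0,0,0,8.5],
    [0,0,0,0,8.5],
    [0,-5,0,0,8.5],
    [0,-11,0,0,8.5],
    [10.25,-16,-27.2,0,8.5],
    [10.25,-16,-27.2,0,8.5],
    [10.25,-16,-27.2,0,8.5],
    [10.25,-16,-27.2,0,8.5],
    [10.25,-16,-27.2,0,8.5],
    [10.25,-16,-27.2,0,8.5],
    [10.25,-16,-27.2,0,8.5],
    [10.25,-16,-27.2,0,8.5],
  ],
)

```text
clock: 8.38
eef_pos: [525.8, 1.7, 215.6]
tool_rot: [-1.57, 0.001, 0.002]
force: [0.1, -0.6, 0.2]
width: 84.8
```

```bash
python3 plan.py a 10.25,-16,-27.2,0 526.5,1,115,0; python3 w.py w2.png
python3 - <<'E'
from h import *
p=shot('side','side2.png')
r=ctrl.mark_of(p,'jar');print(r[:1])
E
```

```text
cmd [ 5.26458e+02 -2.20000e-02  2.16013e+02  0.00000e+00] meas [525.8   1.7 215.6] [-1.57e+00  1.00e-03  2.00e-03] w 84.8 t 8.375 F [ 0.1 -0.6  0.2]
526.5,1,115,0 [ 4.0000e-03  1.0101e+01  1.0200e-01 -0.0000e+00]
jar []
can [([524.0, -99.0, 27.0], 0.81)]
carton [([529.0, -1.0, 29.0], 0.61)]
coupling_orange []
coupling_grey [([599.0, 98.0, 29.0], 0.6)]
tin [([593.0, 1.0, 29.0], 0.96)]
shelf [([572.0, -2.0, -1.0], 0.61)]
[{'location': [423.7, 270.1, 0.9], 'confidence': 0.61}]
```

View pics/w2.png

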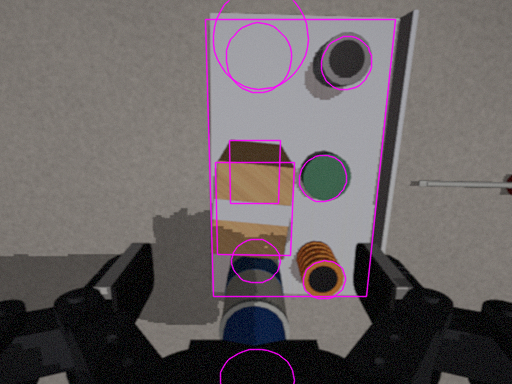

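View pics/side2.png

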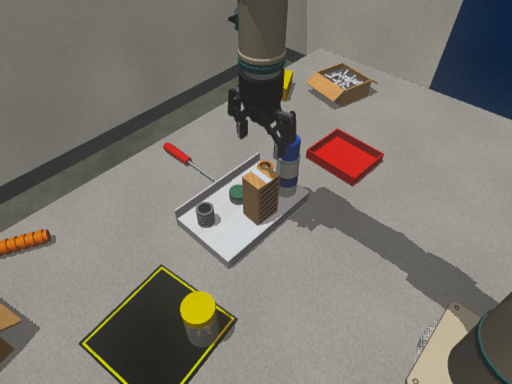

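Emit:
apply_moves(
  motion=[
    [0,4,0.05,0,8.5],
    [0,8,0.05,0,8.5],
    [0,10.6,0.05,0,8.5],
    [0,11.6,0.05,0,8.5],
    [0,11.6,0.05,0,8.5],
    [0,11.6,0.05,0,8.5],
    [0,11.6,0.05,0,3.5],
    [0,11.6,0.05,0,3.5],
    [0,11.6,0.05,0,3.5],
    [0,11.6,0.05,0,3.5],
    [0,11.6,0.05,0,3.5],
    [0,11.6,0.05,0,3.5],
    [0,11.6,0.05,0,3.5],
  ],
)

```text
clock: 10.5
eef_pos: [526.6, 0.5, 100.8]
tool_rot: [-1.57, -0.001, -0.0]
force: [-1.4, -0.8, 5.7]
width: 50.3
```

```bash
python3 plan.py a 0,11.6,0.05,0  544,272,220,0 544,272,74,0
```

```text
cmd [5.26458e+02 4.78000e-01 1.00013e+02 0.00000e+00] meas [5.266e+02 5.000e-01 1.008e+02] [-1.57e+00 -1.00e-03 -0.00e+00] w 50.3 t 10.5 F [-1.4 -0.8  5.7]
544,272,220,0 [  1.754 -11.999  27.152  -0.   ]
544,272,74,0 [ 1.754  2.601 27.152 -0.   ]
```

Emit:
apply_moves(
  motion=[
    [0,-2,0,0,3.5],
    [0,-5,0,0,3.5],
    [0,-8.5,0,0,3.5],
    [0.2,-11,3.5,0,3.5],
    [0.5,-11,7.5,0,3.5],
    [0.7,-11,11.5,0,3.5],
    [1,-11,15.5,0,3.5],
    [1.2,-11,19.5,0,3.5],
    [1.5,-10,23.5,0,3.5],
    [1.7,-8,26,0,3.5],
    [1.75,-5,27.15,0,3.5],
    [1.75,-2,27.15,0,3.5],
    [1.75,0.8,27.15,0,3.5],
    [1.75,2.2,27.15,0,3.5],
    [1.75,2.6,27.15,0,3.5],
    [1.75,2.6,27.15,0,3.5],
    [1.75,2.6,27.15,0,3.5],
  ],
)

```text
clock: 12.62
eef_pos: [544.8, 272.3, 74.9]
tool_rot: [-1.57, -0.002, -0.0]
force: [-0.7, -0.5, -2.8]
width: 50.4
```

```bash
python3 plan.py a 1.75,2.6,27.15,0 544,272,220,0 528,-97.5,260,0
```

```text
cmd [543.958 271.978  74.013   0.   ] meas [544.8 272.3  74.9] [-1.57  -0.002 -0.   ] w 50.4 t 12.625 F [-0.7 -0.5 -2.8]
544,272,220,0 [ 4.0000e-03 -1.4599e+01  2.0000e-03 -0.0000e+00]
528,-97.5,260,0 [ -1.596 -18.599 -36.948  -0.   ]
```

Emit:
apply_moves(
  motion=[
    [0,0.08,0,0,3.5],
    [0,0.08,0,0,8.5],
    [0,0.08,0,0,8.5],
    [0,0.08,0,0,8.5],
    [0,0.08,0,0,8.5],
    [0,-5,0,0,8.5],
    [0,-11,0,0,8.5],
    [-1.6,-18.6,-36.95,0,8.5],
    [-1.6,-18.6,-36.95,0,8.5],
    [-1.6,-18.6,-36.95,0,8.5],
    [-1.6,-18.6,-36.95,0,8.5],
    [-1.6,-18.6,-36.95,0,8.5],
    [-1.6,-18.6,-36.95,0,8.5],
    [-1.6,-18.6,-36.95,0,8.5],
    [-1.6,-18.6,-36.95,0,8.5],
    [-1.6,-18.6,-36.95,0,8.5],
    [-1.6,-18.6,-36.95,0,8.5],
  ],
)

```text
clock: 14.75
eef_pos: [528.0, -95.7, 259.6]
tool_rot: [-1.57, 0.001, 0.003]
force: [0.1, -1.0, -0.2]
width: 85.0
```

```bash
python3 plan.py a -1.6,-18.6,-36.95,0; python3 w.py w3.png
python3 - <<'E'
from h import *
p=shot('side','side3.png')
for q in ['carton','jar']: print(ctrl.mark_of(p,q)[:1])
E
```

```text
cmd [527.958 -97.522 260.013   0.   ] meas [528.  -95.7 259.6] [-1.57e+00  1.00e-03  3.00e-03] w 85.0 t 14.75 F [ 0.1 -1.  -0.2]
jar []
can [([525.0, -96.0, 25.0], 0.72)]
carton []
coupling_orange [([501.0, -322.0, -0.0], 0.67)]
coupling_grey []
tin [([597.0, 2.0, 29.0], 0.61)]
shelf [([573.0, -2.0, -3.0], 0.96)]
[{'location': [545.2, 269.4, 2.4], 'confidence': 0.64}]
[{'location': [420.9, 273.6, 4.6], 'confidence': 0.64}]
```

View pics/w3.png

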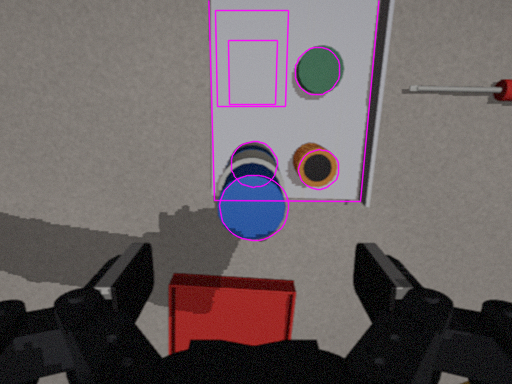

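View pics/side3.png

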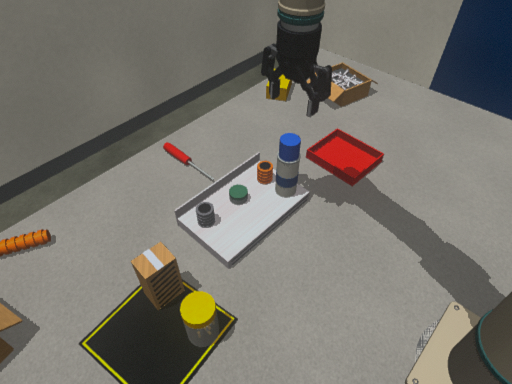

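Emit:
apply_moves(
  motion=[
    [0.03,4,0,0,8.5],
    [0.03,8,0,0,8.5],
    [0.03,10.6,0,0,8.5],
    [0.03,11.4,0,0,8.5],
    [0.03,11.4,0,0,8.5],
    [0.03,11.4,0,0,8.5],
    [0.03,11.4,0,0,3],
    [0.03,11.4,0,0,3],
    [0.03,11.4,0,0,3],
    [0.03,11.4,0,0,3],
    [0.03,11.4,0,0,3],
    [0.03,11.4,0,0,3],
    [0.03,11.4,0,0,3],
    [0.03,11.4,0,0,3],
  ],
)

```text
clock: 17.05
eef_pos: [528.2, -97.6, 146.7]
tool_rot: [-1.571, -0.0, -0.0]
force: [-0.7, 0.6, 4.8]
width: 45.0
```

```bash
python3 plan.py a 0.03,11.4,0,0 484,387,300,0 484,387,120,0
python3 - <<'E'
from h import *
p=ctrl.get_image('side'); E=np.array(p['extrinsics']); f=192/np.tan(np.radians(p['vfov'])/2)
for u,v in [(163,267),(237,319),(82,343)]:
    d=E[:3,:3].T@np.array([(u-p['cx'])/f,-(v-p['cy'])/f,-1]); o=-E[:3,:3].T@E[:3,3]
    print(np.round(o+d*(3-o[2])/d[2],1))
E
```

```text
cmd [528.258 -97.522 146.013   0.   ] meas [528.2 -97.6 146.7] [-1.571 -0.    -0.   ] w 45.0 t 17.05 F [-0.7  0.6  4.8]
484,387,300,0 [ -4.426 -15.399  48.452  -0.   ]
484,387,120,0 [-4.426  2.601 48.452 -0.   ]
[590.2 235.9   3. ]
[392.8 212.6   3. ]
[572.  436.5   3. ]
```

Emit:
apply_moves(
  motion=[
    [0,-2,0,0,3],
    [0,-5,0,0,3],
    [0,-9,1,0,3],
    [-0.3,-13,4,0,3],
    [-0.8,-13,8.5,0,3],
    [-1.2,-13,13,0,3],
    [-1.6,-13,17.5,0,3],
    [-2,-13,22,0,3],
    [-2.5,-13,26.5,0,3],
    [-3,-13,31,0,3],
    [-3.5,-13,35.5,0,3],
    [-4,-13,40,0,3],
    [-4.3,-13,44,0,3],
    [-4.4,-12,47,0,3],
    [-4.4,-9,48.2,0,3],
    [-4.4,-5,48.2,0,3],
    [-4.4,-1.5,48.2,0,3],
    [-4.4,1,48.2,0,3],
    [-4.4,2.3,48.2,0,3],
    [-4.4,2.6,48.2,0,3],
  ],
)

```text
clock: 19.6
eef_pos: [483.9, 384.0, 119.4]
tool_rot: [-1.572, 0.001, -0.0]
force: [-3.9, -0.2, 5.6]
width: 44.5
```

```bash
python3 plan.py a -4.4,2.6,48.2,0 593,-94,150,1.5708
```

```text
cmd [484.258 384.478 120.013   0.   ] meas [483.9 384.  119.4] [-1.572e+00  1.000e-03 -0.000e+00] w 44.5 t 19.6 F [-3.9 -0.2  5.6]
593,-94,150,1.5708 [ 10.874  -2.999 -47.848  -1.571]
```

Emit:
apply_moves(
  motion=[
    [0,0,0,0,3],
    [0,0,0,0,8.5],
    [0,0,0,0,8.5],
    [0,0,0,0,8.5],
    [0,0,0,0,8.5],
    [0,-5,0,0,8.5],
    [0,-11,0,0,8.5],
    [10.9,-12,-47.85,-1.571,8.5],
    [10.9,-12,-47.85,-1.571,8.5],
    [10.9,-12,-47.85,-1.571,8.5],
    [10.9,-12,-47.85,-1.571,8.5],
    [10.9,-12,-47.85,-1.571,8.5],
    [10.9,-12,-47.85,-1.571,8.5],
    [10.9,-12,-47.85,-1.571,8.5],
    [10.9,-10,-47.85,-1.571,8.5],
    [10.9,-8,-47.85,-1.571,8.5],
    [10.9,-5,-47.85,-1.571,8.5],
    [10.9,-5,-47.85,-1.571,8.5],
    [10.9,-5,-47.85,-1.571,8.5],
  ],
)

```text
clock: 21.98
eef_pos: [593.9, -94.0, 170.9]
tool_rot: [-1.572, 0.0, 1.571]
force: [-0.4, -0.6, 0.3]
width: 85.1
```

```bash
python3 plan.py a 10.9,-5,-47.85,-1.571 593,-94,35,1.5708; python3 w.py w4.png
python3 - <<'E'
from h import *
p=shot('side','side4.png')
for q in ['carton','jar','can']: print(ctrl.mark_of(p,q)[:1])
p=shot('scene','scene4.png')
for q in ['carton','jar','can']: print(ctrl.mark_of(p,q)[:1])
E
```

```text
cmd [593.258 -94.022 170.013   1.571] meas [593.9 -94.  170.9] [-1.572  0.     1.571] w 85.1 t 21.975 F [-0.4 -0.6  0.3]
593,-94,35,1.5708 [2.0000e-03 1.3501e+01 2.6000e-02 0.0000e+00]
jar []
can [([569.0, -2.0, -3.0], 0.49)]
carton [([594.0, -98.0, 26.0], 0.67)]
coupling_orange [([590.0, -94.0, 29.0], 0.87)]
coupling_grey [([597.0, 100.0, 32.0], 0.59)]
tin [([597.0, 0.0, 31.0], 0.72)]
shelf [([574.0, -2.0, -4.0], 0.58)]
[{'location': [544.3, 268.0, 0.4], 'confidence': 0.75}]
[]
[{'location': [485.1, 385.7, 5.2], 'confidence': 0.91}]
[{'location': [546.6, 273.2, 1.4], 'confidence': 0.79}]
[{'location': [427.5, 275.6, 3.0], 'confidence': 0.88}]
[{'location': [487.6, 386.5, 7.1], 'confidence': 0.62}]
```

View pics/w4.png

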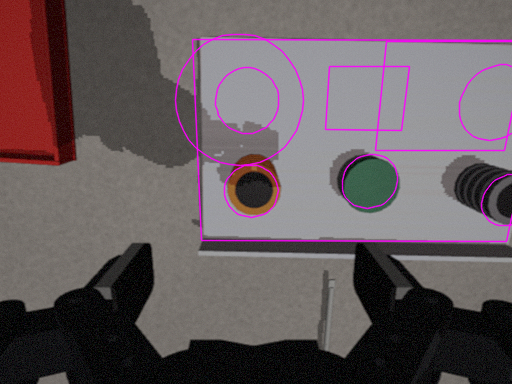

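View pics/side4.png

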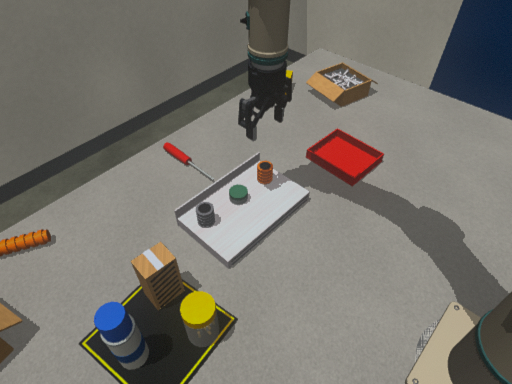

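View pics/scene4.png

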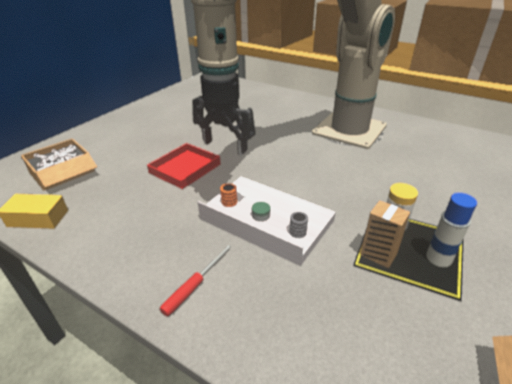

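All three stand upright on the mat. The orange coupling's top sits at wrist (253,189), giving about (592,-93.5).

Emit:
apply_moves(
  motion=[
    [0.05,4,0.12,0,8.5],
    [0.05,8,0.12,0,8.5],
    [0.05,11.5,0.12,0,8.5],
    [0.05,12.8,0.12,0,8.5],
    [0.05,12.8,0.12,0,8.5],
    [0.05,12.8,0.12,0,8.5],
    [0.05,12.8,0.12,0,2.5],
    [0.05,12.8,0.12,0,2.5],
    [0.05,12.8,0.12,0,2.5],
    [0.05,12.8,0.12,0,2.5],
    [0.05,12.8,0.12,0,2.5],
    [0.05,12.8,0.12,0,2.5],
    [0.05,12.8,0.12,0,2.5],
    [0.05,12.8,0.12,0,2.5],
  ],
)

```text
clock: 24.52
eef_pos: [592.6, -93.6, 42.9]
tool_rot: [-1.572, 0.0, 1.571]
force: [-0.1, 0.7, 6.1]
width: 38.8
```

```bash
python3 plan.py a 0.05,12.8,0.12,0 592,-93.5,150,1.5708 499,-321,150,1.5708 499,-321,17,1.5708
```

```text
cmd [592.058 -93.522  42.013   1.571] meas [592.6 -93.6  42.9] [-1.572  0.     1.571] w 38.8 t 24.525 F [-0.1  0.7  6.1]
592,-93.5,150,1.5708 [ 2.0000e-03 -1.0799e+01  6.0000e-03  0.0000e+00]
499,-321,150,1.5708 [-22.746 -10.799   9.31    0.   ]
499,-321,17,1.5708 [-22.746   2.501   9.31    0.   ]
```

Emit:
apply_moves(
  motion=[
    [0,-2,0,0,2.5],
    [0,-5,0,0,2.5],
    [0,-9,0,0,2.5],
    [-3,-10,1.2,0,2.5],
    [-7,-10,2.9,0,2.5],
    [-11,-10,4.5,0,2.5],
    [-15,-10,6.1,0,2.5],
    [-19,-10,7.8,0,2.5],
    [-22,-9,9,0,2.5],
    [-22.75,-6,9.3,0,2.5],
    [-22.75,-3,9.3,0,2.5],
    [-22.75,0,9.3,0,2.5],
    [-22.75,1.8,9.3,0,2.5],
    [-22.75,2.5,9.3,0,2.5],
    [-22.75,2.5,9.3,0,2.5],
    [-22.75,2.5,9.3,0,2.5],
  ],
)

```text
clock: 26.52
eef_pos: [499.7, -321.4, 17.7]
tool_rot: [-1.572, 0.001, 1.571]
force: [-0.2, -0.0, -1.0]
width: 38.7
```

```bash
python3 plan.py a -22.75,2.5,9.3,0
```

```text
cmd [ 499.104 -321.041   17.013    1.571] meas [ 499.7 -321.4   17.7] [-1.572e+00  1.000e-03  1.571e+00] w 38.7 t 26.525 F [-0.2 -0.  -1. ]
```

Emit:
apply_moves(
  motion=[
    [0,0.07,0,0,2.5],
    [0,0.07,0,0,6],
    [0,0.07,0,0,6],
    [0,0.07,0,0,6],
    [0,0.07,0,0,6],
    [0,-2,0,0,6],
    [0,-6,0,0,6],
    [0,-12,0,0,8.5],
    [0,-18,0,0,8.5],
    [0,-20,0,0,8.5],
    [0,-20,0,0,8.5],
  ],
)

```text
clock: 27.9
eef_pos: [500.0, -321.6, 218.8]
tool_rot: [-1.574, 0.002, 1.571]
force: [-0.3, -0.7, -1.0]
width: 84.7
```

```bash
python3 plan.py a 0,-20,0,0 484,384.5,260,0
python3 - <<'E'
from h import *
p=wrist(); overlay(p,[circ(499.5,-321.4,4,20),circ(499.5,-321.4,49,20),rect(498.5,-321.5,30,160,140)],'w5.png',None,1)
p=shot('scene','scene5.png')
print(ctrl.mark_of(p,'coupling_orange')[:1])
E
```

```text
cmd [ 499.104 -321.041  217.013    1.571] meas [ 500.  -321.6  218.8] [-1.574  0.002  1.571] w 84.7 t 27.9 F [-0.3 -0.7 -1. ]
484,384.5,260,0 [70.554 -4.299  1.496  1.571]
[{'location': [497.2, -324.1, 4.6], 'confidence': 0.84}]
```

View pics/w5.png

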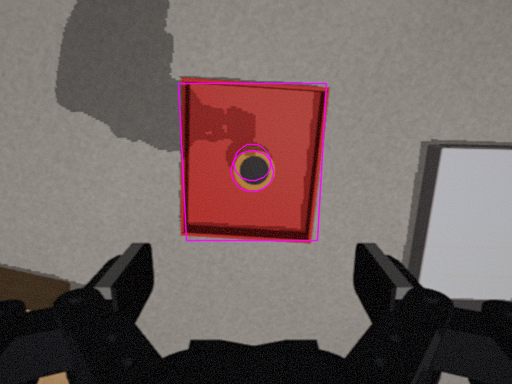

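View pics/scene5.png

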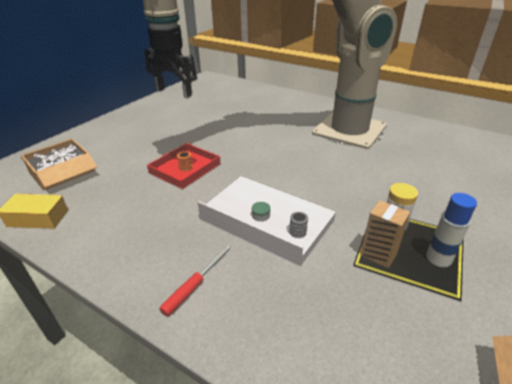

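The coupling stands mid-tray (wrist (253,168)) with the three still on the mat. Now return the can.

Emit:
apply_moves(
  motion=[
    [70.55,-4.3,1.5,1.571,8.5],
    [70.55,-4.3,1.5,1.571,8.5],
    [70.55,-4.3,1.5,1.571,8.5],
    [70.55,-4.3,1.5,1.571,8.5],
    [70.55,-4.3,1.5,1.571,8.5],
    [70.55,-4.3,1.5,1.571,8.5],
    [70.55,-4.3,1.5,1.571,8.5],
    [70.55,-4.3,1.5,1.571,8.5],
    [70.55,-4.3,1.5,1.571,8.5],
    [70.55,-4.3,1.5,1.571,8.5],
    [70.55,-4.3,1.5,1.571,8.5],
    [70.55,-4.3,1.5,1.571,8.5],
    [70.55,-4.3,1.5,1.571,8.5],
    [70.55,-4.3,1.5,1.571,8.5],
    [70.55,-4.3,1.5,1.571,8.5],
  ],
)

```text
clock: 29.92
eef_pos: [484.4, 382.4, 259.5]
tool_rot: [-1.572, 0.001, -0.003]
force: [0.4, 0.2, -1.2]
width: 85.1
```

```bash
python3 plan.py a 70.55,-4.3,1.5,1.571 484.26,384.5,120,0;  python3 - <<'E'
from h import *
p=wrist(); overlay(p,[circ(484.3,384.5,3,26),circ(484.3,384.5,163,23),circ(424,272,103,30),rect(544,272,123,50,64)],'w6.png',None,1)
E
```

```text
cmd [483.961 384.456 260.013   0.   ] meas [484.4 382.4 259.5] [-1.572e+00  1.000e-03 -3.000e-03] w 85.1 t 29.925 F [ 0.4  0.2 -1.2]
484.26,384.5,120,0 [ 3.0000e-02  1.4001e+01  4.0000e-03 -0.0000e+00]
```

View pics/w6.png

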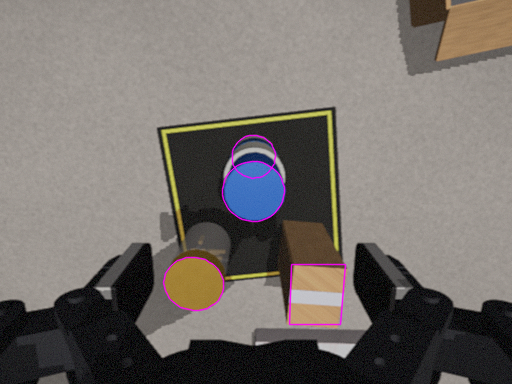

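All three match their expected overlays: can cap (254,191), jar lid (194,283), carton (317,295). Grip the can.

Emit:
apply_moves(
  motion=[
    [0.03,4,0,0,8.5],
    [0.03,8,0,0,8.5],
    [0.03,12,0,0,8.5],
    [0.03,14,0,0,8.5],
    [0.03,14,0,0,8.5],
    [0.03,14,0,0,8.5],
    [0.03,14,0,0,3],
    [0.03,14,0,0,3],
    [0.03,14,0,0,3],
    [0.03,14,0,0,3],
    [0.03,14,0,0,3],
    [0.03,14,0,0,3],
    [0.03,14,0,0,3],
    [0.03,14,0,0,3],
  ],
)

```text
clock: 31.72
eef_pos: [484.9, 384.9, 121.1]
tool_rot: [-1.57, -0.001, -0.0]
force: [-0.0, -0.8, 5.6]
width: 44.9
```

```bash
python3 plan.py a 0.03,14,0,0 528.3,-97.5,147.5,0
```

```text
cmd [484.261 384.456 120.013   0.   ] meas [484.9 384.9 121.1] [-1.57e+00 -1.00e-03 -0.00e+00] w 44.9 t 31.725 F [-0.  -0.8  5.6]
528.3,-97.5,147.5,0 [  4.404  -2.749 -48.196  -0.   ]
```

Emit:
apply_moves(
  motion=[
    [0,-2,0,0,3],
    [0,-5,0,0,3],
    [0,-9,0,0,3],
    [0,-13,-1,0,3],
    [0.3,-15,-4,0,3],
    [0.8,-15,-8.5,0,3],
    [1.2,-15,-13,0,3],
    [1.6,-15,-17.5,0,3],
    [2,-15,-22,0,3],
    [2.5,-15,-26.5,0,3],
    [3,-15,-31,0,3],
    [3.5,-15,-35.5,0,3],
    [4,-15,-40,0,3],
    [4.3,-15,-44,0,3],
    [4.4,-14,-47,0,3],
    [4.4,-11,-48.2,0,3],
    [4.4,-7.5,-48.2,0,3],
    [4.4,-4.5,-48.2,0,3],
    [4.4,-3,-48.2,0,3],
    [4.4,-2.75,-48.2,0,3],
  ],
)

```text
clock: 34.22
eef_pos: [527.2, -97.4, 147.3]
tool_rot: [-1.57, 0.003, -0.0]
force: [-4.9, 0.5, 12.5]
width: 44.6
```

```bash
python3 plan.py a 4.4,-2.75,-48.2,0 544,272,200,0
```

```text
cmd [528.261 -97.544 147.513   0.   ] meas [527.2 -97.4 147.3] [-1.57   0.003 -0.   ] w 44.6 t 34.225 F [-4.9  0.5 12.5]
544,272,200,0 [ 1.574 -5.249 36.954 -0.   ]
```

Emit:
apply_moves(
  motion=[
    [0,-0.05,0,0,3],
    [0,-0.05,0,0,3],
    [0,-0.05,0,0,8.5],
    [0,-0.05,0,0,8.5],
    [0,-0.05,0,0,8.5],
    [0,-0.05,0,0,8.5],
    [0,-5,0,0,8.5],
    [0,-10,0,0,8.5],
    [1.57,-10,36.95,0,8.5],
    [1.57,-10,36.95,0,8.5],
    [1.57,-10,36.95,0,8.5],
    [1.57,-10,36.95,0,8.5],
    [1.57,-10,36.95,0,8.5],
    [1.57,-10,36.95,0,8.5],
    [1.57,-6,36.95,0,8.5],
    [1.57,-4,36.95,0,8.5],
    [1.57,-4,36.95,0,8.5],
    [1.57,-4,36.95,0,8.5],
  ],
)

```text
clock: 36.48
eef_pos: [544.7, 272.0, 188.4]
tool_rot: [-1.57, -0.001, -0.0]
force: [0.4, 0.2, 0.7]
width: 84.9
```

```bash
python3 plan.py a 1.57,-4,36.95,0 544,272,74.8,0;  python3 - <<'E'
from h import *
p=wrist(); overlay(p,[circ(424,272,103,30),rect(544,272,123,50,64)],'w7.png',None,1)
p=shot('scene','scene7.png'); print(ctrl.mark_of(p,'can')[:1])
p=ctrl.get_image('side'); print(ctrl.mark_of(p,'can')[:1])
E
```

```text
cmd [543.961 271.956 187.513   0.   ] meas [544.7 272.  188.4] [-1.57e+00 -1.00e-03 -0.00e+00] w 84.9 t 36.475 F [0.4 0.2 0.7]
544,272,74.8,0 [ 4.0000e-03  1.1271e+01  4.0000e-03 -0.0000e+00]
[{'location': [528.5, -98.4, 32.4], 'confidence': 0.89}]
[{'location': [532.7, -96.5, 28.8], 'confidence': 0.93}]
```

View pics/scene7.png

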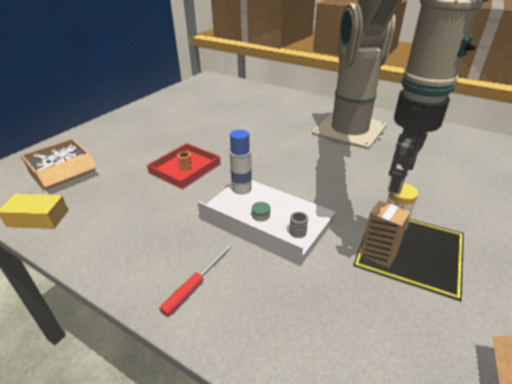

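View pics/w7.png

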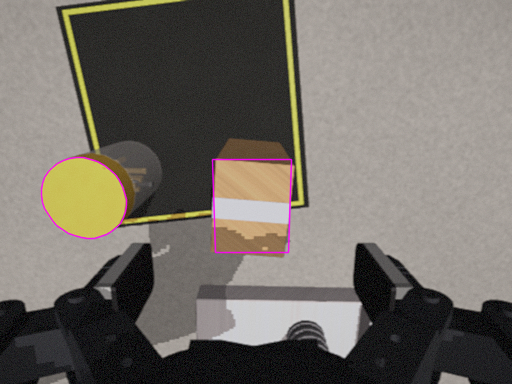

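The can is home at scene (240,160), and the carton matches its overlay.

Emit:
apply_moves(
  motion=[
    [0,4,0,0,8.5],
    [0,8,0,0,8.5],
    [0,10.6,0,0,8.5],
    [0,11.3,0,0,8.5],
    [0,11.3,0,0,8.5],
    [0,11.3,0,0,8.5],
    [0,11.3,0,0,3.5],
    [0,11.3,0,0,3.5],
    [0,11.3,0,0,3.5],
    [0,11.3,0,0,3.5],
    [0,11.3,0,0,3.5],
    [0,11.3,0,0,3.5],
    [0,11.3,0,0,3.5],
  ],
)

```text
clock: 38.35
eef_pos: [544.2, 272.1, 75.5]
tool_rot: [-1.57, -0.001, -0.0]
force: [-1.2, -0.9, 6.3]
width: 50.4
```

```bash
python3 plan.py a 0,11.3,0,0 526.5,0.5,220,0 526.5,0.5,102,0
```

```text
cmd [543.961 271.956  74.513   0.   ] meas [544.2 272.1  75.5] [-1.57e+00 -1.00e-03 -0.00e+00] w 50.4 t 38.35 F [-1.2 -0.9  6.3]
526.5,0.5,220,0 [ -1.746 -14.549 -27.146  -0.   ]
526.5,0.5,102,0 [ -1.746  -2.749 -27.146  -0.   ]
```

Emit:
apply_moves(
  motion=[
    [0,-2,0,0,3.5],
    [0,-5,0,0,3.5],
    [0,-9,0,0,3.5],
    [-0.2,-13,-2.5,0,3.5],
    [-0.5,-14,-6.5,0,3.5],
    [-0.7,-14,-10.5,0,3.5],
    [-1,-14,-14.5,0,3.5],
    [-1.2,-14,-18.5,0,3.5],
    [-1.5,-14,-22.5,0,3.5],
    [-1.7,-12.5,-26,0,3.5],
    [-1.75,-10,-27.15,0,3.5],
    [-1.75,-7,-27.15,0,3.5],
    [-1.75,-4.5,-27.15,0,3.5],
    [-1.75,-3,-27.15,0,3.5],
    [-1.75,-2.7,-27.15,0,3.5],
    [-1.75,-2.7,-27.15,0,3.5],
  ],
)

```text
clock: 40.35
eef_pos: [525.2, 0.1, 102.1]
tool_rot: [-1.571, 0.002, -0.001]
force: [-3.1, -0.2, 4.6]
width: 49.9
```

```bash
python3 plan.py a -1.75,-2.7,-27.15,0 424,272,170,0
```

```text
cmd [5.26461e+02 4.56000e-01 1.01513e+02 0.00000e+00] meas [5.252e+02 1.000e-01 1.021e+02] [-1.571e+00  2.000e-03 -1.000e-03] w 49.9 t 40.35 F [-3.1 -0.2  4.6]
424,272,170,0 [-10.246  -6.849  27.154  -0.   ]
```

Touching down. Release, lift, and go over the jar.

Emit:
apply_moves(
  motion=[
    [0,0,0,0,3.5],
    [0,0,0,0,3.5],
    [0,0,0,0,8.5],
    [0,0,0,0,8.5],
    [0,0,0,0,8.5],
    [0,0,0,0,8.5],
    [0,-5,0,0,8.5],
    [0,-10,0,0,8.5],
    [-10.25,-8,27.15,0,8.5],
    [-10.25,-8,27.15,0,8.5],
    [-10.25,-8,27.15,0,8.5],
    [-10.25,-8,27.15,0,8.5],
    [-10.25,-8,27.15,0,8.5],
    [-10.25,-7,27.15,0,8.5],
    [-10.25,-7,27.15,0,8.5],
    [-10.25,-7,27.15,0,8.5],
  ],
)

```text
clock: 42.35
eef_pos: [424.8, 270.3, 171.6]
tool_rot: [-1.571, -0.0, -0.003]
force: [0.3, -0.3, -0.4]
width: 85.2
```

```bash
python3 plan.py a -10.25,-7,27.15,0 424,272,56,0;  python3 - <<'E'
from h import *
p=wrist(); overlay(p,[circ(424,272,103,30)],'w8.png',None,1)
p=shot('scene','scene8.png'); print(ctrl.mark_of(p,'carton')[:1])
p=ctrl.get_image('side'); print(ctrl.mark_of(p,'carton')[:1])
E
```

```text
cmd [423.961 271.956 171.513   0.   ] meas [424.8 270.3 171.6] [-1.571 -0.    -0.003] w 85.2 t 42.35 F [ 0.3 -0.3 -0.4]
424,272,56,0 [ 4.0000e-03  1.1551e+01  4.0000e-03 -0.0000e+00]
[{'location': [527.4, -0.1, 31.6], 'confidence': 0.7}]
[{'location': [527.7, -1.3, 30.5], 'confidence': 0.76}]
```

View pics/w8.png

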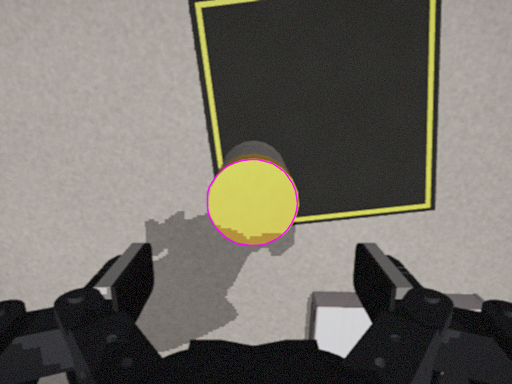

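View pics/scene8.png

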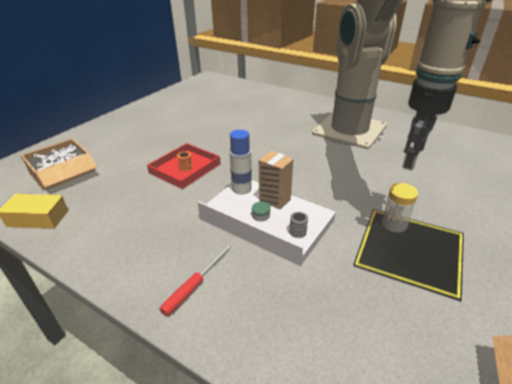

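The carton is home at scene (275,180), and the jar lid matches at (252,203).

Emit:
apply_moves(
  motion=[
    [0,4,0,0,8.5],
    [0,8,0,0,8.5],
    [0,10.8,0,0,8.5],
    [0,11.5,0,0,8.5],
    [0,11.5,0,0,8.5],
    [0,11.5,0,0,8.5],
    [0,11.5,0,0,4],
    [0,11.5,0,0,4],
    [0,11.5,0,0,4],
    [0,11.5,0,0,4],
    [0,11.5,0,0,4],
    [0,11.5,0,0,4],
    [0,11.5,0,0,4],
  ],
)

```text
clock: 44.22
eef_pos: [424.5, 272.4, 57.6]
tool_rot: [-1.57, -0.001, -0.0]
force: [-0.5, -0.4, 6.6]
width: 59.1
```

```bash
python3 plan.py a 0,11.5,0,0 530.7,106.2,170,0 530.7,106.2,84,0
```

```text
cmd [423.961 271.956  56.513   0.   ] meas [424.5 272.4  57.6] [-1.57e+00 -1.00e-03 -0.00e+00] w 59.1 t 44.225 F [-0.5 -0.4  6.6]
530.7,106.2,170,0 [ 10.674 -11.349 -16.576  -0.   ]
530.7,106.2,84,0 [ 10.674  -2.749 -16.576  -0.   ]
```

Emit:
apply_moves(
  motion=[
    [0,-2,0,0,4],
    [0,-5,0,0,4],
    [0,-8.5,0,0,4],
    [1.5,-11,-2.5,0,4],
    [3.5,-11.5,-5.5,0,4],
    [5.5,-11.5,-8.5,0,4],
    [7.5,-11.5,-11.7,0,4],
    [9.5,-11.5,-14.8,0,4],
    [10.4,-11,-16.2,0,4],
    [10.7,-9,-16.6,0,4],
    [10.7,-6.5,-16.6,0,4],
    [10.7,-4.2,-16.6,0,4],
    [10.7,-3,-16.6,0,4],
    [10.7,-2.7,-16.6,0,4],
    [10.7,-2.7,-16.6,0,4],
    [10.7,-2.7,-16.6,0,4],
  ],
)

```text
clock: 46.22
eef_pos: [529.2, 106.8, 84.4]
tool_rot: [-1.57, 0.003, 0.001]
force: [-4.0, -0.4, 7.0]
width: 58.7
```

```bash
python3 plan.py a 10.7,-2.7,-16.6,0
```

```text
cmd [530.961 105.956  83.513   0.   ] meas [529.2 106.8  84.4] [-1.57e+00  3.00e-03  1.00e-03] w 58.7 t 46.225 F [-4.  -0.4  7. ]
```

Touchdown. Release, lift to z≈200, and back off toward +y.

Emit:
apply_moves(
  motion=[
    [0,0,0,0,4],
    [0,0,0,0,4],
    [0,0,0,0,8.5],
    [0,0,0,0,8.5],
    [0,0,0,0,8.5],
    [0,0,0,0,8.5],
    [0,-5,0,0,8.5],
    [0,-10,0,0,8.5],
    [0,-15,0,0,8.5],
    [0,-17,0,0,8.5],
    [0,-17,0,0,8.5],
  ],
)

```text
clock: 47.6
eef_pos: [531.9, 106.1, 254.9]
tool_rot: [-1.57, -0.003, 0.0]
force: [-0.8, -0.1, -0.1]
width: 84.5
```

```bash
python3 plan.py a 0,-17,0,0; python3 w.py w9.png
```

```text
cmd [530.961 105.956 253.513   0.   ] meas [531.9 106.1 254.9] [-1.57  -0.003  0.   ] w 84.5 t 47.6 F [-0.8 -0.1 -0.1]
jar []
can []
carton [([528.0, 4.0, 28.0], 0.86)]
coupling_orange [([528.0, -0.0, 30.0], 0.3)]
coupling_grey [([598.0, 100.0, 30.0], 0.87)]
tin [([593.0, 0.0, 33.0], 0.87)]
shelf [([570.0, -0.0, -3.0], 0.85)]
```

View pics/w9.png

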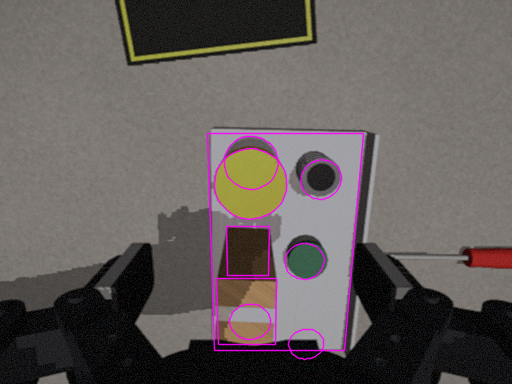

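Emit:
apply_moves(
  motion=[
    [-8,-3,25,0,8.5],
    [-8,-3,25,0,8.5],
    [-8,-3,25,0,8.5],
    [-8,-3,25,0,8.5],
    [-8,-3,25,0,8.5],
    [-8,-3,25,0,8.5],
    [-8,-3,25,0,8.5],
    [-8,-3,25,0,8.5],
    [-8,-3,25,0,8.5],
  ],
)

```text
clock: 49.12
eef_pos: [451.5, 354.8, 283.6]
tool_rot: [-1.571, -0.0, -0.002]
force: [0.1, 0.2, 0.2]
width: 84.9
```

```bash
cat > fin.py <<'E'
from h import *
for n in ['scene','side']:
    a=cv2.imread(f'pics/{n}0.png').astype(int); p=shot(n,n+'9.png')
    d=np.abs(p['image'][:,:,::-1].astype(int)-a).sum(2).clip(0,255).astype(np.uint8)
    cv2.imwrite(f'pics/d{n}9.png',d)
    for q in ['jar','can','carton','coupling_orange','coupling_grey','tin']:
        r=ctrl.mark_of(p,q); print(n,q,[(np.round(x['location'],0).tolist(),round(x['confidence'],2)) for x in r[:1]])
a=cv2.imread('pics/scene0.png')[110:260,180:345]; b=cv2.imread('pics/scene9.png')[110:260,180:345]
c=cv2.imread('pics/side0.png')[120:270,165:330]; e=cv2.imread('pics/side9.png')[120:270,165:330]
m=np.vstack([np.hstack([a,b]),np.hstack([c,e])]); cv2.imwrite('pics/cmp9.png',cv2.resize(m,None,fx=2,fy=2))
E
python3 fin.py
```

```text
scene jar []
scene can [([528.0, -99.0, 34.0], 0.87)]
scene carton [([529.0, 0.0, 32.0], 0.67)]
scene coupling_orange [([498.0, -324.0, 6.0], 0.78)]
scene coupling_grey [([596.0, 103.0, 29.0], 0.62)]
scene tin [([593.0, -1.0, 28.0], 0.52)]
side jar [([529.0, 106.0, 31.0], 0.59)]
side can []
side carton [([528.0, -4.0, 29.0], 0.58)]
side coupling_orange [([500.0, -322.0, 4.0], 0.53)]
side coupling_grey [([600.0, 98.0, 31.0], 0.66)]
side tin [([591.0, -1.0, 28.0], 0.64)]
```

View pics/cmp9.png

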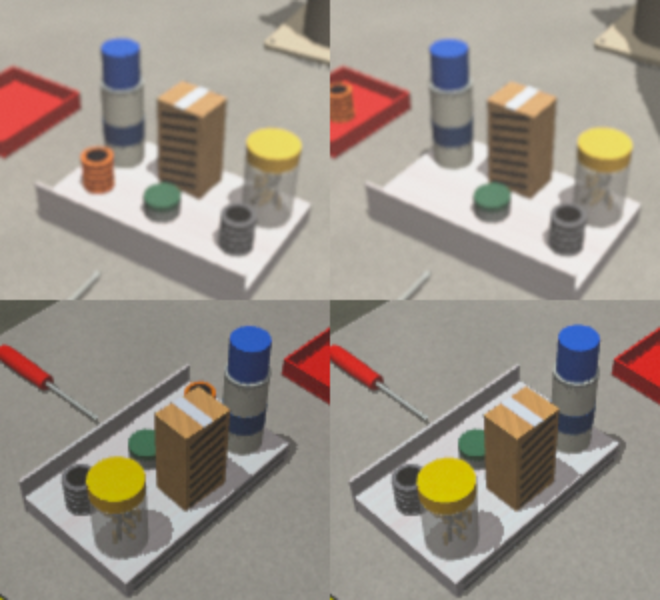

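View pics/side9.png

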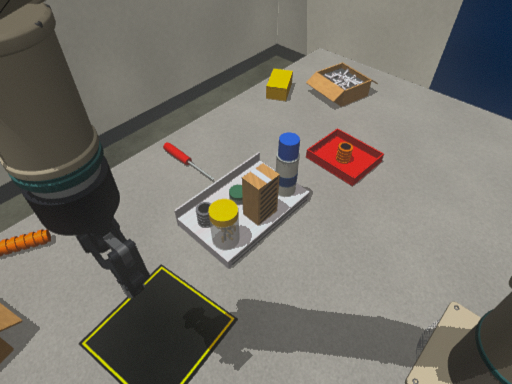

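Before and after look the same in both views: jar, carton and can upright at home, grey and tin unmoved, coupling upright in the tray at side (345,152). The arm is clear, so I'll hand in.

```bash
python3 -c "
from cell import ctrl
print(ctrl.finish_job(), ctrl.read_state()['clock'])"
```

```text
the job is handed in; nothing more can be done
the job is handed in; nothing more can be done
```

I moved the jar, carton and can to the black mat, then stood the orange coupling in the red tray. After that I put the can, carton and jar back on the shelf and handed in shortly after 49 s on the clock; no verdict is reported.

**Shelf:** Before-and-after pictures from both fixed cameras look the same for all three. The network positions are within about 5 mm of where each started. The carton is square to the shelf by eye; it stood about 0.05 rad off at the start and went back aligned with the gripper.

**Tray and neighbours:** The coupling stands upright near the tray centre, about (499, -323) mm. The grey coupling and the green tin read within about 4 mm of their start, which is the network's own accuracy. The arm ended clear of everything, with the gripper open.

**Checks that failed or disagreed:**
- In the last pictures the network missed the jar in the scene and wrist views, and the can in the side and wrist views. I confirmed each by the other fixed camera and by eye.
- In wrist pictures the network sometimes put the orange coupling, can or carton in the wrong place. I ignored those readings because the pictures contradicted them.

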